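# Complete the pinwheel layer of cartons on the pallet slab

## Task

Supplies are being packed on the small plywood pallet slab in a pinwheel layer of four long cartons, one along each edge, each with one end facing the side of the next, and two of them are already strapped on. Lay the two loose long cartons flat, the way up they stand now, in the two free places so that the pinwheel is complete, with the open square left in the middle; the shorter carton is not part of it.

Things in the scene. Friction and masses are not known exactly. Their poses are not given: they have to be found in the camera images.
- carton_a_center (a point): One long plain cardboard carton, 130 mm long (x), 38 mm wide (y), 44 mm tall (z), about 0.13 kg, paper tape along its top; the point is its centre, 22 mm above its underside. Lies on the desk; grip across its width. The two long cartons are alike, either may go to either place; a like but shorter carton (80 mm) near them is not wanted.
- carton_b_center (a point): The other long plain cardboard carton, 130 mm long (x), 38 mm wide (y), 44 mm tall (z), about 0.13 kg, paper tape along its top; the point is its centre, 22 mm above its underside. Lies on the desk; grip across its width. The two long cartons are alike, either may go to either place; a like but shorter carton (80 mm) near them is not wanted.
- place_1 (a point): A free place on the slab: where a long carton's centre comes when it lies there, 22 mm above the slab's top (the slab is 18 mm high, fixed to the desk); x along the carton's length, z up. Gaps of 10 mm part this place from its neighbours where an end faces a side; the middle of the pinwheel is an open square of 82 mm.
- place_2 (a point): The other free place, next to the first round the slab, given likewise. The slab is a 190 mm plywood square; each carton lies 6 mm inside one edge, one end 6 mm from a corner, its centre 70 mm out from the slab's centre and 24 mm along the edge. Two long cartons are strapped fast in the other two places.

How it is judged (in metres and radians):
At the end, for the whole second after the job is handed in: One long carton lies at rest in each of the two free places of the slab, whichever is which: centre within 18 mm horizontally and 7 mm in height of the place's point, lengthwise within 10 degrees of the place's direction, and flat (within 8 degrees) ((((horizontal distance between carton_a_center and place_1 below 0.018 m and angle between the x axis of carton_a_center and the x axis of place_1, either way round below 0.18 rad and z of carton_a_center in the frame of place_1 between -0.007 and 0.007 m and angle between the z axis of carton_a_center and the z axis of place_1, either way round below 0.15 rad) and (horizontal distance between carton_b_center and place_2 below 0.018 m and angle between the x axis of carton_b_center and the x axis of place_2, either way round below 0.18 rad and z of carton_b_center in the frame of place_2 between -0.007 and 0.007 m and angle between the z axis of carton_b_center and the z axis of place_2, either way round below 0.15 rad)) or ((horizontal distance between carton_a_center and place_2 below 0.018 m and angle between the x axis of carton_a_center and the x axis of place_2, either way round below 0.18 rad and z of carton_a_center in the frame of place_2 between -0.007 and 0.007 m and angle between the z axis of carton_a_center and the z axis of place_2, either way round below 0.15 rad) and (horizontal distance between carton_b_center and place_1 below 0.018 m and angle between the x axis of carton_b_center and the x axis of place_1, either way round below 0.18 rad and z of carton_b_center in the frame of place_1 between -0.007 and 0.007 m and angle between the z axis of carton_b_center and the z axis of place_1, either way round below 0.15 rad))) and linear speed of each of carton_a, carton_b below 0.02 m/s); the robot touches nothing.
It also fails if it takes over 59 s, if anything falls off the work surface, if the arm or the gripper's body presses on something with over 40 N, if the wrist force passes 120 N, or if a joint passes its speed limit or range.

## Robot

A 6-joint arm with a two-finger parallel gripper is mounted at the origin on a cart in front of the work surface, level with it; the furniture and walls round the work are solid. World frame = base frame: x ahead of the robot, y to its left, z up, the work surface at z = 0. Lengths are in m, angles in degrees, forces in N, time in s.
With the tool pointing down it reaches from about 0.35 to 0.875 m from the base axis. Payload 4.2 kg.
Tool frame: the origin (TCP) lies midway between the tips of the shut fingers; the grasp point (between the pads) lies 19 mm behind it; z points along the fingers, y is the line along which they close (so a half turn about z gives the same grasp; the last joint's range is limited). The gripper opens to 87 mm and grips with 3 to 60 N. Pads are 19 mm wide; open, the fingers measure 117 mm over their backs; the gripper's body (75 mm by 190 mm) begins 51 mm behind the grasp point.
Start: joints at [79.103, 22.042, 0.453, 0, -68.411, -14.817], TCP at [0.271, 0.563, 0.223] pointing down, gripper open.
Joint ranges: [-179.83, 179.83], [-69.29, 118.12], [-61.27, 80.66], [-181.25, 117.63], [-171.15, -9.14], [-177.46, 177.46]. Speed limits (degrees/s): [159.86, 159.86, 180, 180, 180, 180].

## Interface

Orientations are given as [roll, pitch, yaw] about the fixed x, y, z axes, in that order (R = Rz(yaw) Ry(pitch) Rx(roll)).
In Python, from workcell import env gives the robot as it stands. The module is installed in compiled form; this text tells all that it offers. Calls block until the motion is done:
- env.goto(position, orientation): joint-space move of the TCP to a pose.
- env.move_straight(position, rotation=None, rate=0.15, force_limit=None): straight line of the TCP; rotation=None keeps the orientation; rate is the mean speed in m/s. With force_limit (N) it stops when the force on the tool has changed by that much, and returns True; else False.
- env.set_joints(angles): joint-space move.
- env.gripper_to(opening, grasp_force=None): opening from 0.0 (shut) to 1.0 (fully open); grasp_force is the grip in N (None keeps the last); returns when the fingers have stopped.
- env.dwell(seconds).
- env.inverse_kinematics(position, orientation): joint angles nearest the present ones, or None.
- env.read_state(): the state.
- env.grab_frame(name): name is "scene" or "top" or "wrist"; returns a dict with "image" (400x640x3 uint8, blue, green, red), "fx", "fy", "cx", "cy" (pixels), "D" ([k1, k2, p1, p2, k3] as OpenCV has them; the pictures are not rectified), "position" and "orientation" of the camera in the world. Camera axes: x right, y up, looking along -z (the intrinsics and any distortion apply to the point x, -y, -z); pixel columns grow to the right and rows downward; lengths in m; the calibration is good to about 2 mm. A picture is of the moment at which its call begins. There is no depth.
A pose or a line that the arm cannot do raises env.Unreachable and nothing moves.
- env.close_job(): hands the job in; it is judged then, once.
Trained networks look in a picture, given as the dict that the camera call returned (one of the last four; its "shot" number tells which), for a name from the list of things; names that differ only in an ending like _2 or _b are one class to them, and where a whole thing is asked for, a point or a joint stands for the part that bears it (a point fixed in the world has none). Each returns a list of dicts, best first, with "score" (0 to 1); they miss things now and then, are a little off and sometimes report something else, mostly with a low value. They report only what shows in the picture. A call takes as long as a camera call.
- env.search_frame(picture, thing): "xyz" ([x, y, z] in m, in world coordinates, good to about 4 mm: the middle of the surface that is visible of it).
- env.trace(picture, thing): "mask" (400x640 bool, what is visible of it).
The state is a dict: "clock": time; "joint_positions": joint angles; "qvel": joint speeds; "joint_torque": joint torques, N m; "position": TCP position; "tool_rot": TCP orientation; "force": force on the tool from outside, world axes, zero at the start; "wrist_torque": the same for the moment, N m; "opening": opening from 0.0 (shut) to 1.0 (fully open); "finger_force": force on a finger pad.
Only numpy, scipy, OpenCV 4.12 (cv2) and the standard library are available. Lean on these libraries where they do the work, as an engineer would, in place of code of your own. Each camera call takes 0.05 s, during which the arm holds its last target. There are 200 camera calls.

## Working session

There is one attempt and no reset: what is moved stays moved. The work goes in short steps, each a Python script; the robot and the scene stay as the last script left them, time stands still between calls to the robot, and variables do not carry over. Pictures are saved under pics/ and viewed, at most 10 in all, crops included, and the job is handed in when it is done.

```bash
mkdir -p pics
cat > h.py <<'E'
import numpy as np, cv2
from scipy.spatial.transform import Rotation as Ro
from workcell import env
def camR(p):
    o=np.array(p["orientation"],float)
    return o if o.shape==(3,3) else Ro.from_euler('xyz',o,degrees=True).as_matrix()
def pix2plane(p,uv,z):
    K=np.array([[p["fx"],0,p["cx"]],[0,p["fy"],p["cy"]],[0,0,1.]])
    u=cv2.undistortPoints(np.array(uv,float).reshape(-1,1,2),K,np.array(p["D"],float)).reshape(-1,2)
    d=np.c_[u[:,0],-u[:,1],-np.ones(len(u))]@camR(p).T
    c=np.array(p["position"]); return (c+d*((z-c[2])/d[:,2])[:,None])[:,:2]
E
python3 - <<'E'
from h import *
np.set_printoptions(precision=3,suppress=True)
s=env.read_state();print(s)
for n in ("top","scene"):
    p=env.grab_frame(n);cv2.imwrite(f"pics/{n}0.png",p["image"]);print(n,p["position"],p["orientation"],p["fx"],p["D"])
    for t in ("carton_a_center","place_1"):
        for r in env.search_frame(p,t):print(t,r)
        for r in env.trace(p,t):
            m=r["mask"];c,_=cv2.findContours(m.astype(np.uint8),0,1);c=max(c,key=cv2.contourArea)
            print(" mask",r["score"],m.sum(),cv2.minAreaRect(c))
E
```

```text
{'clock': 0.0, 'joint_positions': array([ 79.102,  22.09 ,   0.379,  -0.029, -68.411, -14.817]), 'qvel': array([-0.024,  0.025, -0.021,  0.09 , -0.028, -0.032]), 'joint_torque': array([  0.001, -39.067,  18.74 ,   4.22 ,   0.011,  -0.   ]), 'position': array([0.271, 0.563, 0.221]), 'tool_rot': array([179.875,  -0.005, -25.726]), 'force': array([-0.782,  0.11 , -0.754]), 'wrist_torque': array([-0.017, -0.008,  0.07 ]), 'finger_force': 0.0, 'opening': 0.9989241992740762}
top [ 0.25  -0.053  1.572] [ 10.382   0.027 -91.271] 518.1933845918958 [0.029 0.    0.    0.    0.   ]
carton_a_center {'xyz': [0.4121, -0.0324, 0.0463], 'score': 0.97}
 mask 0.63 608 ((313.9720153808594, 246.0663604736328), (14.035335540771484, 43.97309494018555), 86.3086166381836)
place_1 {'xyz': [0.5668, 0.2308, 0.0158], 'score': 0.87}
 mask 0.77 3928 ((224.24232482910156, 197.1884765625), (64.98999786376953, 62.44652557373047), 37.87498474121094)
scene [ 0.081 -0.44   0.789] [ 40.054  -0.33  -50.443] 368.63385739637175 [-0.057  0.     0.     0.     0.   ]
carton_a_center {'xyz': [0.4045, -0.047, 0.0425], 'score': 0.82}
 mask 0.9 1150 ((273.531005859375, 240.7174530029297), (56.00238037109375, 22.400951385498047), 34.159690856933594)
place_1 {'xyz': [0.5646, 0.2329, 0.0184], 'score': 0.78}
place_1 {'xyz': [0.4108, -0.208, 0.0465], 'score': 0.21}
 mask 0.97 3433 ((244.47999572753906, 159.36000061035156), (57.699920654296875, 64.77098083496094), 81.8698959350586)
```

```bash
python3 -c "
import cv2
a=cv2.imread('pics/top0.png');cv2.imwrite('pics/t1.png',cv2.resize(a[130:330,160:440],None,fx=2.85,fy=2.85,interpolation=2))"
```

```text
(no output)
```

View pics/t1.png

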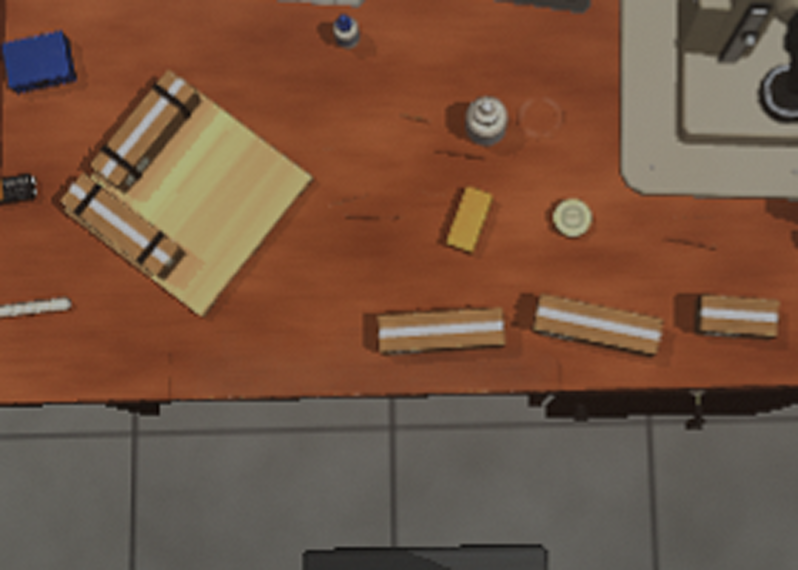

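View pics/scene0.png

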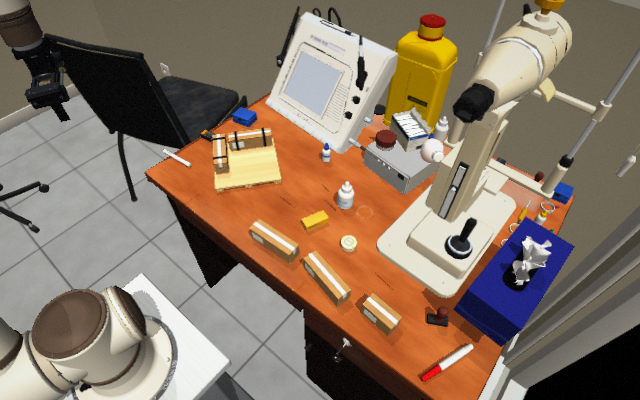

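The top crop shows the slab with two strapped cartons on its left edges and free corners at crop (312,180) and (203,316). The two long cartons are at about (441,330) and (598,325), and the short one is at (739,315). Next I'll take near views from the wrist camera.

Run:
```python
from h import *
np.set_printoptions(precision=4,suppress=True)
p=env.grab_frame("top")
f=lambda l,z:pix2plane(p,[(160+(a+.5)/2.85-.5,130+(b+.5)/2.85-.5) for a,b in l],z)
print("slab R,B",f([(312,180),(203,316)],.018))
print("A ends",f([(380,330),(503,326)],.044),"B",f([(537,312),(660,338)],.044))
import pickle
for n,xy,y in (("slab",(.50,.22),0),("ctn",(.40,-.06),0)):
    env.goto([*xy,.33],[180,0,y]); env.dwell(.2)
    w=env.grab_frame("wrist");cv2.imwrite(f"pics/w_{n}.png",w["image"]);pickle.dump(w,open(n+".pkl","wb"))
    print(n,w["position"],w["orientation"],env.read_state()["clock"])
    for t in ("carton_a_center","place_1"):
        for r in env.search_frame(w,t):print(t,r)
```

```text
slab R,B [[0.5798 0.1019]
 [0.4356 0.2174]]
A ends [[ 0.4138  0.0294]
 [ 0.4151 -0.0982]] B [[ 0.4289 -0.134 ]
 [ 0.3991 -0.2604]]
slab [0.5658 0.221  0.4912] [-13.9959  -0.0211 -89.8715] 2.3667
carton_a_center {'xyz': [0.4284, -0.0074, 0.0449], 'score': 0.73}
place_1 {'xyz': [0.5744, 0.2345, 0.0144], 'score': 0.68}
place_1 {'xyz': [0.4297, -0.0061, 0.0434], 'score': 0.42}
place_1 {'xyz': [0.4347, -0.145, 0.0418], 'score': 0.25}
ctn [ 0.4666 -0.0589  0.4913] [-14.0016  -0.0068 -89.8566] 3.8583
carton_a_center {'xyz': [0.42, -0.0335, 0.0426], 'score': 0.72}
carton_a_center {'xyz': [0.5392, 0.2241, 0.0153], 'score': 0.31}
place_1 {'xyz': [0.5411, 0.2255, 0.0163], 'score': 0.67}
```

View pics/w_slab.png

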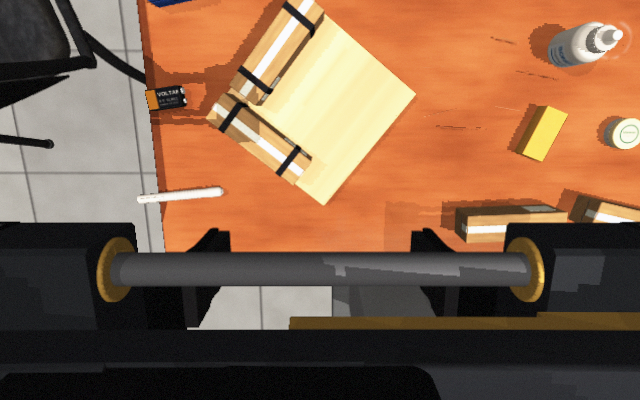

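View pics/w_ctn.png

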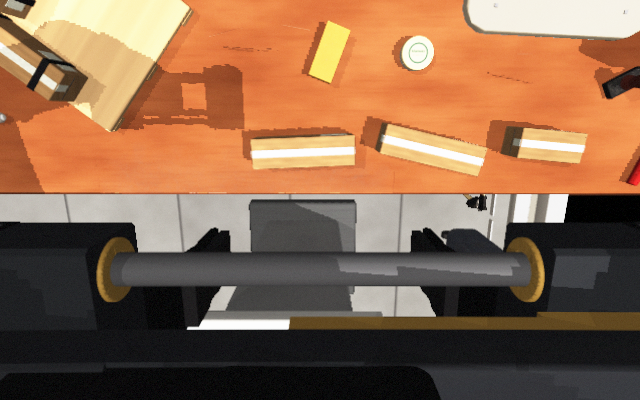

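The slab view shows free slab corners at (416,94) and (324,206). The carton view shows tapes running (251,154) to (355,149) for A and (381,138) to (485,162) for B. I'll fit the tapes and slab edges numerically.

```bash
cat > fit.py <<'E'
from h import *
import pickle
np.set_printoptions(precision=4,suppress=True)
def tape(w,box,z,name):
    x0,y0,x1,y1=box
    im=w["image"][y0:y1,x0:x1].astype(int)
    m=((im.min(2)>150)&(im.max(2)-im.min(2)<45)).astype(np.uint8)
    c=max(cv2.findContours(m,0,1)[0],key=cv2.contourArea)
    q=cv2.boxPoints(cv2.minAreaRect(c))+[x0,y0]
    P=pix2plane(w,q,z); (c,sz,_)=cv2.minAreaRect((P*1000).astype(np.float32))
    e=[P[1]-P[0],P[2]-P[1]];e=max(e,key=np.linalg.norm)
    print(name,P.mean(0),np.array(sz),"yaw",np.degrees(np.arctan2(e[1],e[0])))
w=pickle.load(open("ctn.pkl","rb"))
tape(w,(240,130,365,175),.044,"A");tape(w,(366,118,495,180),.044,"B")
s=pickle.load(open("slab.pkl","rb"))
tape(s,(236,0,335,98),.062,"TL");tape(s,(208,88,315,188),.062,"BL")
g=cv2.cvtColor(s["image"],6)
c=cv2.cornerSubPix(g,np.array([[[416,94]],[[324,206]]],np.float32),(6,6),(-1,-1),(3,30,.01)).reshape(-1,2)
for q in (c,np.array([[416,94],[324,206.]])):
    P=pix2plane(s,q,.018);d=P[0]-P[1];print(q,P,np.linalg.norm(d),np.degrees(np.arctan2(d[1],d[0])))
    d/=np.linalg.norm(d);n=np.array([-d[1],d[0]]);C=P.mean(0)+.095*n
    # BR edge: start at bottom corner; TR edge: start at right corner
    print("centre",C,"BR place",C-.07*n-.024*d,"TR place",C+.07*d-.024*n, "TL",C+.07*n+.024*d,"BL",C-.07*d+.024*n)
E
python3 fit.py
```

```text
A [ 0.4153 -0.037 ] [  9.9316 127.122 ] yaw -87.57031281196005
B [ 0.4181 -0.1998] [131.6342   9.7623] yaw -103.1159045233777
TL [0.6331 0.2715] [ 9.6521 77.1808] yaw -38.663760061271056
BL [0.5306 0.2937] [76.4834  9.658 ] yaw -128.26662833379413
[[415.8795  93.6205]
 [323.3718 205.4694]] [[0.5859 0.0992]
 [0.4384 0.2161]] 0.1882375954554979 -38.409225050598714
centre [0.5712 0.2321] BR place [0.5089 0.1921] TR place [0.6111 0.1698] TL [0.6335 0.272 ] BL [0.5312 0.2944]
[[416.  94.]
 [324. 206.]] [[0.5855 0.099 ]
 [0.4377 0.2152]] 0.1880431673813944 -38.191517304713535
centre [0.5703 0.2318] BR place [0.5082 0.1916] TR place [0.6105 0.1696] TL [0.6324 0.2719] BL [0.5301 0.2939]
```

```bash
cat > pp.py <<'E'
from h import *
def best(pos,yaw):
    q0=env.read_state()["joint_positions"];o=[]
    for y in (yaw,yaw+180):
        y=(y+180)%360-180
        q=env.inverse_kinematics(pos,[180,0,y])
        if q is not None:o.append((np.abs(np.array(q)-q0).max(),y))
    return min(o)[1]
def pick(xy,yaw):
    env.gripper_to(.8,25)
    y=best([*xy,.13],yaw);env.goto([*xy,.13],[180,0,y])
    print("hit",env.move_straight([*xy,.010],rate=.12,force_limit=15))
    env.gripper_to(0,25);env.dwell(.2)
    s=env.read_state();print("grip",s["opening"]*87,s["finger_force"],s["position"])
    env.move_straight([*xy,.19])
    s=env.read_state();print("lift",s["opening"]*87,s["finger_force"],s["clock"])
def place(xy,yaw):
    y=best([*xy,.19],yaw);env.goto([*xy,.19],[180,0,y])
    env.move_straight([*xy,.06]);env.dwell(.2)
    print("contact",env.move_straight([*xy,.0275],rate=.04,force_limit=6),env.read_state()["position"])
    env.gripper_to(.58);env.dwell(.2)
    env.move_straight([*xy,.19]);print(env.read_state()["clock"])
E
python3 - <<'E'
from pp import *
import pickle
pick((.415,-.036),-87.6)
place((.6108,.1697),51.7)
env.goto([.50,.20,.33],[180,0,0]);env.dwell(.2)
w=env.grab_frame("wrist");pickle.dump(w,open("s2.pkl","wb"));cv2.imwrite("pics/s2.png",w["image"])
E
```

```text
hit False
grip 37.84546247787541 25.00004082452506 [ 0.41502833 -0.03600085  0.01008348]
lift 38.05904349861167 24.999881791882217 9.3417
contact True [0.61022237 0.16945321 0.02811408]
14.4
```

View pics/s2.png

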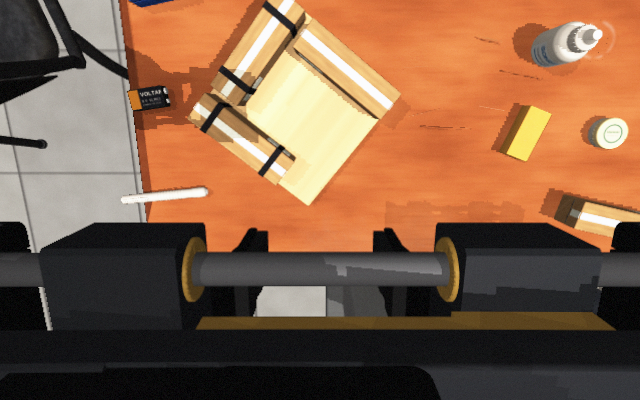

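The first carton now lies on the top-right edge, tape running (303,35) to (395,105), flat and with its far end facing the strapped carton. I'll place the second and check both.

Run:
```python
from pp import *
import pickle
pick((.417,-.1985),-103.1)
place((.5086,.1919),-38.4)
env.goto([.48,.20,.33],[180,0,0]);env.dwell(.2)
w=env.grab_frame("wrist");pickle.dump(w,open("s3.pkl","wb"));cv2.imwrite("pics/s3.png",w["image"])
print(env.read_state()["clock"])
```

```text
hit False
grip 37.60275183003128 24.99990674201399 [ 0.41717085 -0.19853311  0.01014675]
lift 37.84791408145526 24.99977390281856 21.3167
contact True [0.50807702 0.19153917 0.02809926]
26.7667
27.6583
```

View pics/s3.png

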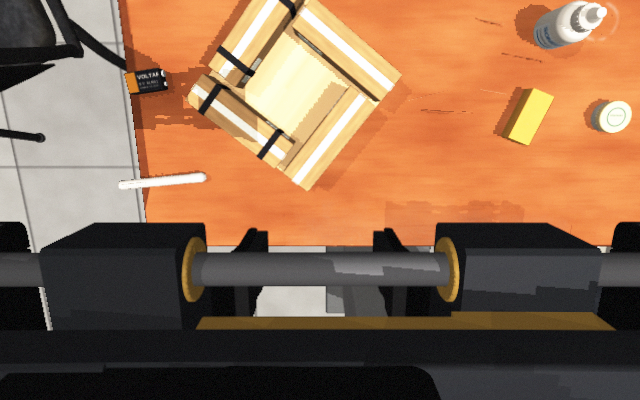

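The pinwheel is complete in the picture: second tape from (303,183) to (375,98), first from (308,12) to (395,80), with an open square in the middle. One numeric check before handing in.

```bash
python3 - <<'E'
from h import *
import pickle
w=pickle.load(open("s3.pkl","rb"))
for n,q in (("TR",[(308,12),(395,80)]),("BR",[(303,183),(375,98)])):
    P=pix2plane(w,q,.062);d=P[1]-P[0];print(n,P.mean(0),np.linalg.norm(d),np.degrees(np.arctan2(d[1],d[0])))
E
sed -n 1,18p fit.py > fit2.py; sed -i '/load/,$d' fit2.py
cat >> fit2.py <<'E'
s=pickle.load(open("s3.pkl","rb"))
tape(s,(300,0,400,88),.062,"TR want .6108 .1697 51.7");tape(s,(300,90,385,190),.062,"BR want .5086 .1919 -38.4")
E
python3 fit2.py
```

```text
TR [0.6130094  0.16319024] 0.12095455326732012 -125.48137196605795
BR [0.50827106 0.1780038 ] 0.1306068237633629 -40.09957338816909
TR want .6108 .1697 51.7 [0.6101 0.1688] [129.5058  10.2389] yaw -127.9834952763112
BR want .5086 .1919 -38.4 [0.5124 0.1884] [ 10.2496 124.8022] yaw -38.3728133540176
```

Both cartons are within about 5 mm and 1° of their places, well inside tolerance, and the arm is clear.

```bash
python3 -c "
from workcell import env
print(env.close_job())"
```

```text
the job is handed in; nothing more can be done
None
```

The pinwheel is complete and the job is handed in: my last wrist-camera check put both long cartons within about 5 mm and 1° of their places, at about 28 s on the clock; the hand-in returned no verdict.

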